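Pin a label dispenser's tension arm open for a roll change

ROBOT

A 7-joint arm with a two-finger parallel gripper is mounted at the origin on a cart in front of the work surface, level with it; the furniture and walls round the work are solid. World frame = base frame: x ahead of the robot, y to its left, z up, the work surface at z = 0. Lengths are in m, angles in rad, forces in N, time in s.
With the tool pointing down it reaches from about 0.4 to 0.875 m from the base axis. Payload 19.3 kg.
Tool frame: the origin (TCP) lies midway between the tips of the shut fingers; the grasp point (between the pads) lies 19 mm behind it; z points along the fingers, y is the line along which they close (so a half turn about z gives the same grasp; the last joint's range is limited). The gripper opens to 85 mm and grips with 20 to 120 N. Pads are 22 mm wide; open, the fingers measure 114 mm over their backs; the gripper's body (76 mm by 85 mm) begins 54 mm behind the grasp point. The pads swing forward as they close: fully open they stand 13 mm farther back than shut.
Start: joints at [-1.358, 0.521, -0.036, 1.599, 0.021, 1.021, -0.113], TCP at [0.174, 0.6, 0.231] pointing down, gripper open.
Joint ranges: [-2.91, 2.91], [-0.3, 2.13], [-1.5, 1.42], [0.17, 2.43], [-1.26, 4.41], [0.16, 1.93], [-2.52, 2.52]. Speed limits (rad/s): [1.89, 1.89, 2.39, 2.39, 3.01, 3.01, 3.01].

INTERFACE

Orientations are given as [roll, pitch, yaw] about the fixed x, y, z axes, in that order (R = Rz(yaw) Ry(pitch) Rx(roll)).
In Python, from workcell import * gives the robot as it stands. The module is installed in compiled form; this text tells all that it offers.
- The arm moves only by the tool play_rows, never from a script. Its argument "deltas" is a list of rows, each a list of 7 numbers: the shift along the tool's x, y, z in units of 500 mm (1.0 is 500 mm), then the turn, a rotation vector about the tool's x, y, z in units of 120 degrees (1.0 is 120 degrees), then the closure, from 0 (fully open) to 1 (shut). A call has 1 to 10 rows; each row is the pose to reach, as a shift and turn from the pose commanded when the call began, along the tool's axes at that moment; what a row does not reach only later rows make up. A row lasts 1/10 s, in which the tool goes at most 50 mm and 8.59 degrees, less where a joint would pass 70% of its speed; a pose out of reach is approached as far as the arm can. A call with a number of a shift or a turn outside -1 to 1 is refused whole. A call with a gripper value outside its range is refused whole. The fingers move at their own pace and stop on an object; "newtons" is the grip in N (left out, the last holds). Time passes only in rows, so rows that repeat a pose let the fingers close. It gives the time, the measured TCP pose, the force, the opening and the grip force at its end, in the units of the state.
- observe(): the state, without advancing time (a new reading comes with each control period).
- grab_frame(name): name is "side" or "top"; returns the picture (384x512x3 uint8, red, green, blue); there is no depth.
- get_calibration(name): a dict with "fovy" (degrees; the focal length in pixels is half the picture's height over the tangent of half this angle, whatever the lens; pixels are square), "cx", "cy" (the principal point, pixels), "xyz" and "rotation" of the camera in the world. Camera axes: x right, y down, z forward; pixel columns grow to the right and rows downward; lengths in m; the calibration is good to about 2 mm. A picture is of the moment at which its call begins. get_calibration takes no time and is no camera call.
- job_done(): hands the job in; it is judged then, once.
The state is a dict: "clock": time; "qpos": joint angles; "qd": joint speeds; "joint_efforts": joint torques, N m; "position": TCP position; "tool_rot": TCP orientation; "force": force on the tool from outside, world axes, zero at the start; "moment": the same for the moment, N m; "grip_width": finger opening in m; "finger_force": force on a finger pad.
Only numpy, scipy, OpenCV 4.12 (cv2) and the standard library are available. Lean on these libraries where they do the work, as an engineer would, in place of code of your own. Each camera call takes 0.05 s, during which the arm holds its last target. There are 200 camera calls.

TASK

Get the label dispenser ready for a new roll: take the lock pin from its stand, put it down through the eye of the sprung tension arm, swing the arm with it away from the roll, and push the pin fully home in the lock hole of the sloping deck so that the arm stays pinned there. Leave the bystanders standing where they are.

Things in the scene. Friction and masses are not known exactly. Their poses are not given: they have to be found in the camera images.
- lock_pin: Loose steel pin, 97 mm long, 70 g: round 10 mm shank with a 6 mm long tapered tip (4 mm at its end), 18 mm collar 61 to 65 mm from the tip, then a black flat grip tab 26 (x) by 12 (y) by 32 mm (z), 65 to 97 mm from the tip. Origin at the tip, z up the axis to the tab; grip it across the 12 mm (along y). Starts upright in the stand, tip 12 mm above the worktop.
- pin_stand: Fixed black stand, 60 mm square foot, 44 mm square block 32 mm high with a vertical 13 mm hole, 20 mm deep, in its middle, open at the top. Origin under its centre on the worktop.
- deck: Fixed sloping top of the dispenser, 170 x 220 mm, 30 degrees to the level, lower edge nearest the robot. Origin at the middle of its face; x up the slope, y left, z out of the face. On it: label roll (80 mm wide, 29 mm high) centred at x +47, y +56 mm; arm's pivot (head 24 mm wide, 30 mm high) at x -50, y -10 mm; a bar along the lower edge, 13 mm high.
- lock_hole (a point): Centre of the lock hole's mouth, in the deck's face at deck x +7, y -67 mm: round, at right angles to the deck, 13 mm diameter with a 2 mm chamfer, 28 mm deep, bottom closed. Same axes as the deck. The pin is home when its tip is on the bottom; it may lean up to 10 degrees there under the spring.
- pivot (a point): Point on the arm's pivot axis at the deck's upper face; the axis is at right angles to the deck. Same axes as the deck.
- tension_eye (a point): Centre of the tension arm's eye, at the eye's upper face, 16 mm above the deck: an 18 mm through hole, 2 mm chamfer, in a flat aluminium lug 34 mm square, 80 mm from the pivot axis. Arm 8 mm thick, underside 8 mm above the deck; rubber roller 26 mm beyond the eye, 22 mm high. The eye passes over the lock hole and its lug hides it. z out of the deck, x from pivot to eye.
- tension_arm (a joint): Arm angle (rad): 0 at rest against the roll (eye up the slope from the pivot, 10 degrees left), growing clockwise seen from above, away from the roll; stop at 1.25. The eye is over the lock hole at 0.96. Spring torque 0.16 Nm at 0, rising 0.20 Nm per rad: 2 N at the eye at rest, 4.4 N at the lock hole. Let go, it springs back to 0.
- pill_bottle_2: Bystander: brown pill bottle with white cap, 44 mm wide, 100 mm high, loose; origin under its centre.
- rubber_stamp_0: Bystander: brown rubber stamp, 40 mm wide, 60 mm high, loose; origin under its centre.
- stapler: Bystander: stapler, 135 x 34 x 50 mm, loose; origin under its centre.

How it is judged:
On the way, in this order (a step that is already met when the one before it is completed fails the run):
1. the pin is through the eye of the tension arm, which is still near its rest (distance between lock_pin and tension_eye below 0.025 m and z of lock_pin in the frame of tension_eye below -0.006 m and value of joint tension_arm below 0.5 rad), for 0.05 s.
2. the arm has been swung with the pin to the lock hole (value of joint tension_arm above 0.85 rad and distance between lock_pin and tension_eye below 0.06 m), for 0.1 s.
At the end, for the whole second after the job is handed in: The pin stands through the arm's eye in the lock hole, its tip at least 23 mm below the deck face (hole 28 mm deep), within 6 mm of its axis in the deck's x and y, and within 13 degrees of the hole's axis; the arm rests against it at 0.82 to 1.08 rad, against its spring; all at rest (value of joint tension_arm between 0.82 and 1.08 rad and z of lock_pin in the frame of lock_hole between -0.031 and -0.023 m and angle between the z axis of lock_pin and the z axis of lock_hole, either way round below 0.23 rad and linear speed of lock_pin below 0.02 m/s and velocity of joint tension_arm between -0.05 and 0.05 rad/s and x of lock_pin in the frame of lock_hole between -0.006 and 0.006 m and y of lock_pin in the frame of lock_hole between -0.006 and 0.006 m); the robot touches nothing.
It fails at once if a bystander (pill bottle, rubber stamp, stapler) is moved more than 30 mm or knocked over (distance of any of pill_bottle_2, rubber_stamp_0, stapler from where it was at the start of the episode above 0.03 m or angle between any of pill_bottle_2, rubber_stamp_0's own z axis and vertical above 0.5 rad).
It also fails if it takes over 58 s, if anything falls off the work surface, if the arm or the gripper's body presses on something with over 40 N, if the wrist force passes 120 N, or if a joint passes its speed limit or range.

## Working session

There is one attempt and no reset: what is moved stays moved. The work goes in short steps, Python scripts to look and compute and a tool call to move; the robot and the scene stay as the last step left them, time stands still between calls to the robot, and variables do not carry over. Pictures are saved under pics/ and viewed, at most 10 in all, crops included, and the job is handed in when it is done.

Besides the shell and the picture viewer there is one more tool, called after "Request:" by a JSON object that holds its "method" and its "body". play_rows: Moves the arm, as the interface text tells. Its arguments: {"type":"object","properties":{"deltas":{"type":"array"},"newtons":{"type":"number"}},"required":["deltas"]}

```bash
mkdir -p pics; python3 - <<'E'
from workcell import *
import cv2
for n in ("side","top"):
    cv2.imwrite(f"pics/{n}0.png",cv2.resize(grab_frame(n)[:,:,::-1],(768,576),interpolation=cv2.INTER_CUBIC))
    print(n,get_calibration(n))
print(observe())
E
```

```text
side {'fovy': 51.47401403470586, 'cx': 253.43799391878537, 'cy': 194.27608271246356, 'xyz': array([0.42822937, 0.68822554, 0.62601849]), 'rotation': array([-2.22203443, -0.01350094, -3.03711322])}
top {'fovy': 51.53998122604624, 'cx': 259.59093046968263, 'cy': 185.06181473288538, 'xyz': array([ 0.42737725, -0.00699937,  0.9906616 ]), 'rotation': array([-3.06048838,  0.02454687, -1.59641466])}
{'clock': 0.1, 'qpos': array([-1.35822656,  0.52195125, -0.03633544,  1.59990099,  0.02122475,
        1.02108735, -0.11281778]), 'qd': array([-0.00038316, -0.00116671,  0.00013397, -0.00194594, -0.00130074,
        0.00128836,  0.00080376]), 'joint_efforts': array([ 3.16939513e-03, -9.28482127e+01,  1.98368244e+00, -3.70535910e+01,
        1.79601309e-02,  5.33657309e-03, -3.32965282e-07]), 'position': array([0.1743415 , 0.5999084 , 0.23080308]), 'tool_rot': array([-3.14063495e+00,  8.22948973e-05,  2.85881314e+00]), 'force': array([-0.20391259,  1.04410554, -0.21409166]), 'moment': array([ 0.02172828, -0.03596487, -0.03554476]), 'finger_force': 0.0, 'grip_width': 0.0854082307103192}
```

View pics/side0.png

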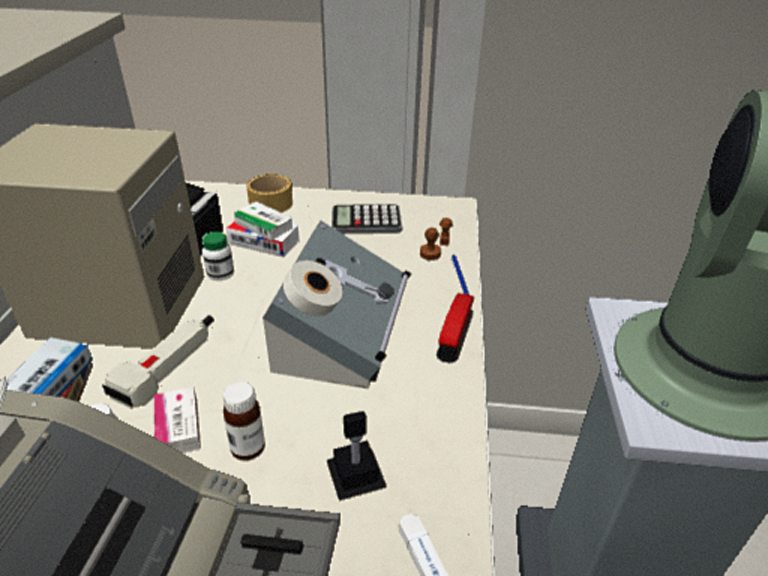

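View pics/top0.png

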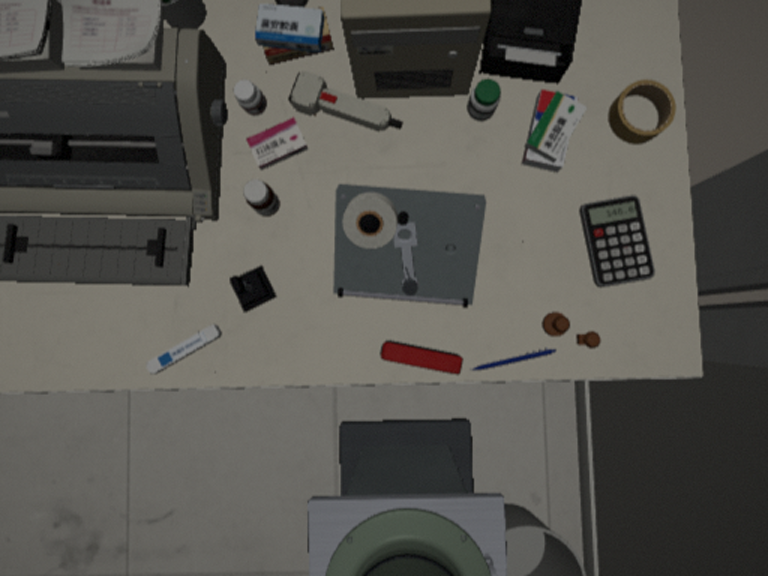

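The side view shows the deck around (340,300), the pin and stand at (355,440–485), and the stapler at (455,325). The top view shows the stand at (253,287), the deck from (335,185) to (485,305), the eye near (404,235) and the lock hole at (451,248). I'll zoom in to get exact feature pixels.

```bash
cat > h.py <<'E'
from workcell import *
import cv2, numpy as np
from scipy.spatial.transform import Rotation as R
def cam(n):
    c=get_calibration(n); f=192/np.tan(np.radians(c["fovy"]/2))
    return np.array([[f,0,c["cx"]],[0,f,c["cy"]],[0,0,1]]),np.array(c["xyz"]),R.from_euler("xyz",c["rotation"]).as_matrix()
def proj(n,p):
    K,t,r=cam(n); q=(np.atleast_2d(p)-t)@r@K.T; return q[:,:2]/q[:,2:]
def ray(n,uv):
    K,t,r=cam(n); d=r@np.linalg.inv(K)@np.array([*uv,1.]); return t,d/np.linalg.norm(d)
def onz(n,uv,z):
    t,d=ray(n,uv); return t+d*(z-t[2])/d[2]
def tri(uvs,uvt):
    (a,d),(b,e)=ray("side",uvs),ray("top",uvt)
    s=np.linalg.lstsq(np.c_[d,-e],b-a,rcond=None)[0]
    p,q=a+s[0]*d,b+s[1]*e; return (p+q)/2,np.linalg.norm(p-q)
def avg(n,k=4): return np.mean([grab_frame(n) for _ in range(k)],axis=0)
def crop(img,x0,y0,w,h,s,name,gain=1.0):
    c=np.clip(img[y0:y0+h,x0:x0+w,::-1]*gain,0,255).astype(np.uint8)
    c=cv2.resize(c,None,fx=s,fy=s,interpolation=cv2.INTER_CUBIC)
    for i in range((-x0)%10,w,10): cv2.line(c,(i*s,0),(i*s,6 if (x0+i)%50 else 16),(0,0,255),1)
    for i in range((-y0)%10,h,10): cv2.line(c,(0,i*s),(6 if (y0+i)%50 else 16,i*s),(0,0,255),1)
    cv2.imwrite(f"pics/{name}.png",c)
E
python3 - <<'E'
from h import *
s=avg("side");t=avg("top");np.save("s0.npy",s);np.save("t0.npy",t)
crop(t,150,115,180,95,4,"tc",1.8)
crop(s,170,140,110,200,3,"sc",1.3)
crop(s,170,140,110,120,5,"sc",1.3)
E
```

```text
(no output)
```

View pics/tc.png

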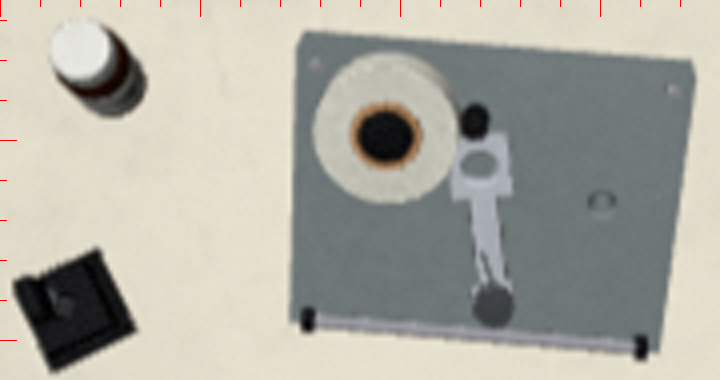

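View pics/sc.png

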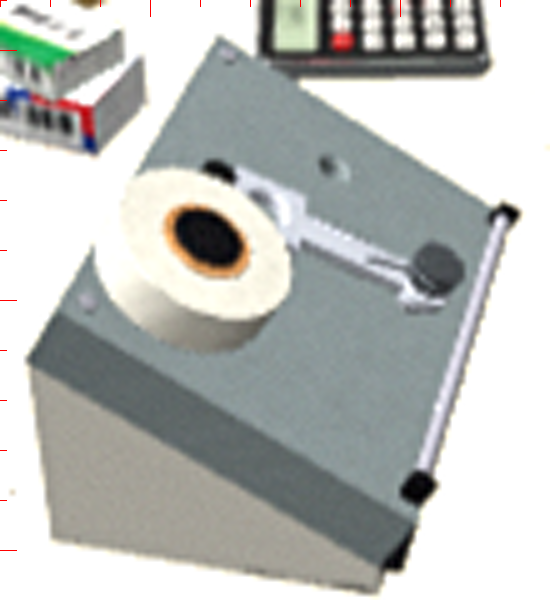

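Top crop: eye (479,164), lock hole (602,201), pivot (494,305), roll core (386,135) and the deck corners are clear. Side crop: lock hole (335,166), eye (268,208), pivot head (438,266), roll core (205,237). Now I'll fit the deck pose (4 unknowns) and the stand and pin.

```bash
cat > fit.py <<'E'
from h import *
from scipy.optimize import least_squares
P=dict(ul=(85,110,0),ur=(85,-110,0),lr=(-85,-110,0),ll=(-85,110,0),roll=(47,56,29),lock=(7,-67,0),piv=(-50,-10,30),eye=(28.8,3.9,16))
T=dict(ul=(299,32),ur=(694,64),lr=(659,352),ll=(290,322),roll=(386,135),lock=(602,201),piv=(494,305),eye=(479,164))
S=dict(ul=(62,312),ur=(222,38),ll=(415,518),roll=(205,237),lock=(335,166),piv=(438,266),eye=(268,208))
t={k:(150+(x+.5)/4-.5,115+(y+.5)/4-.5) for k,(x,y) in T.items()}
s={k:(170+(x+.5)/5-.5,140+(y+.5)/5-.5) for k,(x,y) in S.items()}
def pose(p): return R.from_euler("ZY",[p[3],-np.pi/6]).as_matrix(),np.array(p[:3])
def res(p):
    r,o=pose(p); f=lambda d,n:(proj(n,[r@np.array(P[k])/1000+o for k in d])-np.array(list(d.values())))
    return np.r_[f(t,"top"),f(s,"side")].ravel()
p=least_squares(res,[.5,0,.1,0],loss="soft_l1").x
E
python3 - <<'E'
from fit import *
print(p); e=res(p).reshape(-1,2).round(2)
for k,v in zip([*t,*s],e): print(k,v)
r,o=pose(p)
for k in ("lock","piv","eye"): print(k,(r@np.array(P[k])/1000+o).round(4),tri(s[k],t[k]))
np.savez("deck.npz",r=r,o=o)
S0=np.load("s0.npy");T0=np.load("t0.npy")
for n,I,b in(("side",S0,(205,265,270,340)),("top",T0,(150,172,190,212))):
    m=np.zeros(I.shape[:2],np.uint8);x0,y0,x1,y1=b
    m[y0:y1,x0:x1]=(I.max(2)[y0:y1,x0:x1]<(75 if n=="side" else 60))*255
    for c in cv2.findContours(m,0,2)[0]:
        if cv2.contourArea(c)>30: print(n,cv2.boundingRect(c),cv2.minAreaRect(c),cv2.contourArea(c),cv2.approxPolyDP(c,2,True).reshape(-1,2).tolist())
crop(S0,205,265,70,75,7,"ps",2.0)
crop(T0,148,170,45,45,8,"pt",3.0)
a=cv2.imread("pics/ps.png");b=cv2.imread("pics/pt.png")
cv2.imwrite("pics/p.png",np.hstack([a[:525,:430],np.pad(b,((0,165),(0,0),(0,0)))]))
E
```

```text
[ 0.54505385 -0.01335779  0.09188406 -0.10929523]
ul [-0.85  3.07]
ur [0.87 2.83]
lr [ 0.27 -0.23]
ll [-0.11 -0.39]
roll [-0.12  0.1 ]
lock [0.37 0.09]
piv [-0.06  0.39]
eye [0.29 0.43]
ul [-1.77 -0.23]
ur [-1.33 -0.64]
ll [-0.24  1.29]
roll [ 0.51 -0.16]
lock [-0.93  0.61]
piv [ 0.23 -0.59]
eye [-0.52  0.01]
lock [ 0.5438 -0.0806  0.0954] (array([ 0.54251077, -0.07961749,  0.09809474]), np.float64(0.0022407104482602322))
piv [ 0.486  -0.0169  0.0929] (array([ 0.486756  , -0.01712292,  0.09103593]), np.float64(0.0005043295481598703))
eye [ 0.5623 -0.0113  0.1201] (array([ 0.56212974, -0.01080338,  0.12075524]), np.float64(0.0021180599047648527))
side (218, 274, 39, 59) ((233.62059020996094, 303.04205322265625), (53.47093200683594, 32.76035690307617), 74.21924591064453) 1102.0 [[241, 274], [229, 277], [230, 290], [239, 295], [239, 308], [234, 308], [233, 297], [223, 299], [223, 304], [218, 307], [226, 332], [256, 324], [244, 294], [238, 294], [243, 288]]
top (153, 178, 31, 30) ((168.00003051757812, 191.50001525878906), (24.149534225463867, 23.702320098876953), 63.43495178222656) 509.5 [[174, 178], [153, 186], [163, 207], [183, 197]]
```

View pics/p.png

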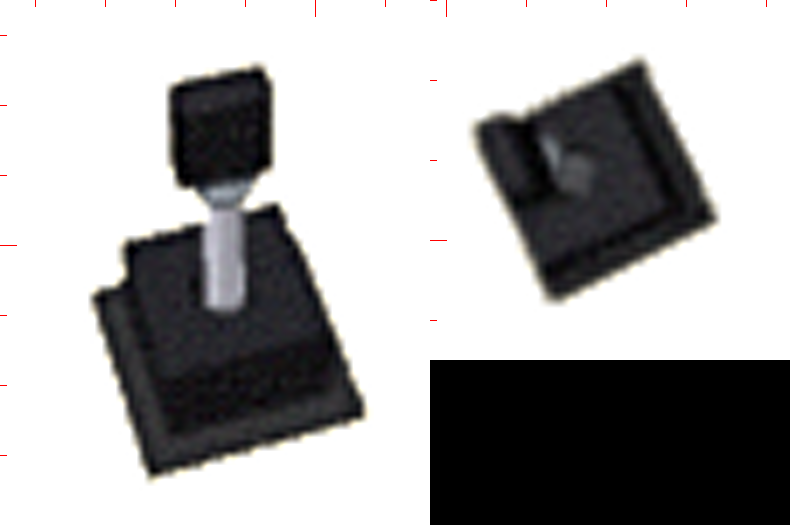

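The crops show the pin upright, with the tab's 26 mm edge in the top view running (476,125)→(519,207) and the foot corners visible. I'll compute the stand centre, tab yaw and a refined deck fit.

```bash
python3 - <<'E'
import fit
from fit import *
for k in ("ul","ur"): fit.t.pop(k); fit.s.pop(k)
q=least_squares(res,p,loss="soft_l1").x; print("deck",q.round(4)); print(res(q).reshape(-1,2).round(2).tolist())
r,o=pose(q);np.savez("deck.npz",r=r,o=o)
for k in ("lock","piv","eye"): print(k,(r@np.array(P[k])/1000+o).round(4))
tp=lambda x,y:(148+(x-430+.5)/8-.5,170+(y+.5)/8-.5)
sp=lambda x,y:(205+(x+.5)/7-.5,265+(y+.5)/7-.5)
A=[onz("top",tp(*c),0)for c in((644,60),(716,220),(553,302))]
B=[onz("side",sp(*c),0)for c in((95,296),(152,478),(364,412))]
for X in (A,B):
    X=np.array(X)[:,:2]; print(X.round(4).tolist(),"ctr",((X[0]+X[2])/2).round(4),[np.linalg.norm(X[i]-X[i+1]).round(4) for i in(0,1)],[np.degrees(np.arctan2(*(X[i+1]-X[i])[::-1])).round(1) for i in (0,1)])
a,b=onz("top",tp(476,125),.109),onz("top",tp(519,207),.109); print("tab left edge",a,b,np.linalg.norm(a-b),np.degrees(np.arctan2(*(a-b)[1::-1])))
# tab top front edges in side view at z .109 : far edge and near edge
C=[onz("side",sp(*c),.109) for c in((172,88),(262,68),(272,87),(175,110))]; print(np.round(C,4).tolist(), np.mean(C,0))
print([np.degrees(np.arctan2(*(C[i]-C[j])[1::-1])).round(1) for i,j in((0,1),(3,2))])
# bottom of shank at z=.032
print("shank at stand top",onz("side",sp(224,305),.032), "top shank", onz("top",tp(574,172),.032))
# bystanders (top view, base)
for n,u,z in(("pill",(178,132),.1),("stamp",(371,217),.0),):print(n,onz("top",u,z))
for u in((254,232),(308,240)):print("stapler",onz("top",u,.05))
E
```

```text
deck [ 0.5449 -0.0132  0.0925 -0.1095]
[[0.23, -0.18], [-0.21, -0.36], [-0.21, 0.1], [0.32, 0.11], [-0.13, 0.42], [0.21, 0.44], [-0.2, 1.14], [0.53, -0.35], [-0.89, 0.44], [0.28, -0.76], [-0.49, -0.17]]
lock [ 0.5437 -0.0805  0.096 ]
piv [ 0.4859 -0.0168  0.0935]
eye [ 0.5622 -0.0112  0.1208]
[[0.5346, 0.2294], [0.4836, 0.2071], [0.4593, 0.2586]] ctr [0.497 0.244] [np.float64(0.0557), np.float64(0.057)] [np.float64(-156.4), np.float64(115.3)]
[[0.5351, 0.2274], [0.511, 0.2806], [0.4594, 0.2552]] ctr [0.4972 0.2413] [np.float64(0.0584), np.float64(0.0576)] [np.float64(114.3), np.float64(-153.8)]
tab left edge [0.5058848  0.25080853 0.109     ] [0.48257038 0.2388095  0.109     ] 0.026220966616350313 27.233115805438036
[[0.5086, 0.2462, 0.109], [0.488, 0.2375, 0.109], [0.4848, 0.2432, 0.109], [0.5069, 0.2529, 0.109]] [0.49706397 0.2449522  0.109     ]
[np.float64(22.9), np.float64(23.8)]
shank at stand top [0.49645414 0.2499289  0.032     ] top shank [0.49758485 0.24341225 0.032     ]
pill [0.62702436 0.19622148 0.1       ]
stamp [ 0.42191229 -0.25752637  0.        ]
stapler [0.39406271 0.03011499 0.05      ]
stapler [ 0.37233481 -0.09585718  0.05      ]
```

```bash
cat > go.py <<'E'
from h import *
import sys
D=np.load("deck.npz"); Rd,Od=D["r"],D["o"]
DOWN=R.from_euler("xyz",[np.pi,0,np.radians(205)]).as_matrix()
ND=Rd@np.diag([-1,1,-1.]) # tool square to the deck
def dk(x,y,z): return Rd@(np.array([x,y,z])/1000)+Od   # deck mm -> world
def d(target,Rt,cur=None):
    o=observe(); c,Rc=cur or (o["position"],R.from_euler("xyz",o["tool_rot"]).as_matrix())
    return np.r_[Rc.T@(np.array(target)-c)/.5, R.from_matrix(Rc.T@Rt).as_rotvec()/np.radians(120)].round(4).tolist()
E
python3 - <<'E'
from go import *
o=observe();c=o["position"];Rc=R.from_euler("xyz",o["tool_rot"]).as_matrix()
print(d(c+[0,0,.09],Rc), d([.497,.243,.32],DOWN), d([.497,.243,.20],DOWN))
E
```

```text
[-0.0, -0.0, -0.18, 0.0, 0.0, 0.0] [-0.8189, -0.5058, -0.1774, -0.0, -0.0, -0.3434] [-0.8188, -0.5058, 0.0626, -0.0, -0.0, -0.3434]
```

Request:
{"method": "play_rows", "body": {"deltas": [[0,0,-0.09,0,0,0,0.45],[0,0,-0.178,0,0,0,0.45],[-0.819,-0.506,-0.178,0,0,-0.343,0.45],[-0.819,-0.506,-0.178,0,0,-0.343,0.45],[-0.819,-0.506,-0.178,0,0,-0.343,0.45],[-0.819,-0.506,-0.178,0,0,-0.343,0.45],[-0.819,-0.506,-0.178,0,0,-0.343,0.45],[-0.819,-0.506,-0.178,0,0,-0.343,0.45],[-0.819,-0.506,-0.178,0,0,-0.343,0.45],[-0.819,-0.506,-0.178,0,0,-0.343,0.45]], "newtons": 40}}

```text
clock: 1.5
position: [0.4347, 0.3118, 0.3206]
tool_rot: [3.141, 0.001, -2.706]
force: [0.3, 0.5, 0.2]
grip_width: 0.0471
finger_force: 0.0
```

```bash
python3 - <<'E'
from go import *
print(d([.497,.243,.32],DOWN), d([.497,.243,.135],DOWN),observe()["qpos"])
E
```

```text
[-0.055, -0.1773, 0.0012, 0.0001, 0.0003, -0.0004] [-0.0548, -0.1774, 0.3712, 0.0001, 0.0003, -0.0004] [-0.7069292   0.28944272 -0.03331846  1.72145063  0.01047978  1.13030341
  1.26305982]
```

Request:
{"method": "play_rows", "body": {"deltas": [[-0.055,-0.177,0,0,0,0,0.45],[-0.055,-0.177,0,0,0,0,0.45],[-0.055,-0.177,0,0,0,0,0.45],[-0.055,-0.177,0.2,0,0,0,0.45],[-0.055,-0.177,0.371,0,0,0,0.45],[-0.055,-0.177,0.371,0,0,0,0.45],[-0.055,-0.177,0.371,0,0,0,0.45],[-0.055,-0.177,0.371,0,0,0,0.45]]}}

```text
clock: 2.3
position: [0.4936, 0.2439, 0.1311]
tool_rot: [-3.141, -0.007, -2.706]
force: [-0.1, 0.3, 0.6]
grip_width: 0.047
finger_force: 0.0
```

```bash
python3 - <<'E'
from go import *
t=avg("top",2);s=avg("side",2)
crop(t,130,150,80,75,5,"a_t",2.0);crop(s,195,240,80,110,5,"a_s",1.8)
a=cv2.imread("pics/a_t.png");b=cv2.imread("pics/a_s.png")
cv2.imwrite("pics/a.png",np.hstack([np.pad(a,((0,175),(0,0),(0,0))),b]))
print(d([.497,.243,.080],DOWN))
E
```

```text
[0.0022, -0.0047, 0.1139, 0.0002, 0.0014, -0.0004]
```

View pics/a.png

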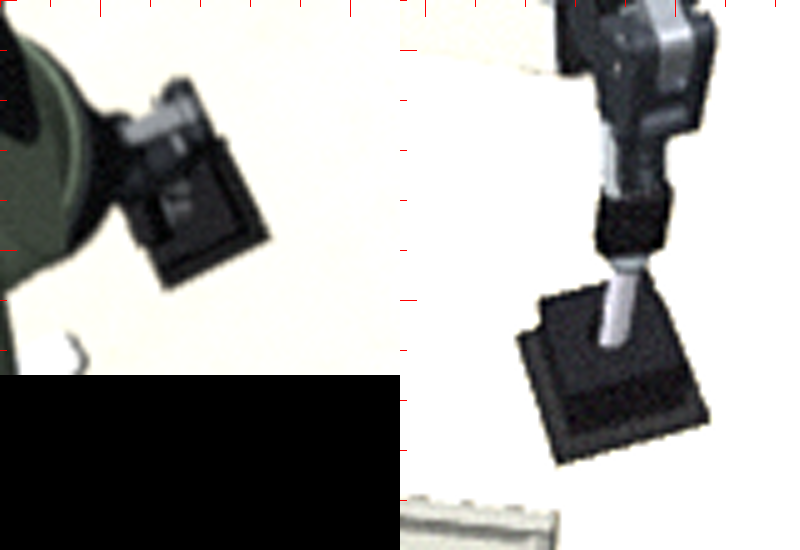

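The pin now leans: in the side crop the shank runs from (608,345) to (630,265), so it has settled into its hole clearance. I'll back off and measure the lean.

Request:
{"method": "play_rows", "body": {"deltas": [[0,0,-0.1,0,0,0,0.45],[0,0,-0.2,0,0,0,0.45],[0.08,0.22,-0.35,0,0,0,0.45],[0.08,0.22,-0.35,0,0,0,0.45],[0.08,0.22,-0.35,0,0,0,0.45],[0.08,0.22,-0.35,0,0,0,0.45]]}}

```text
clock: 3.1
position: [0.4109, 0.332, 0.315]
tool_rot: [3.138, 0.007, -2.701]
force: [0.3, 0.2, -0.3]
grip_width: 0.0472
finger_force: 0.0
```

```bash
python3 - <<'E'
from go import *
t=avg("top",4);s=avg("side",4);np.save("s1.npy",s);np.save("t1.npy",t)
crop(t,140,165,50,50,8,"b_t",3.0);crop(s,205,260,50,75,8,"b_s",2.0)
a=cv2.imread("pics/b_t.png");b=cv2.imread("pics/b_s.png")
cv2.imwrite("pics/b.png",np.hstack([np.pad(a,((0,200),(0,0),(0,0))),b]))
E
```

```text
(no output)
```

View pics/b.png

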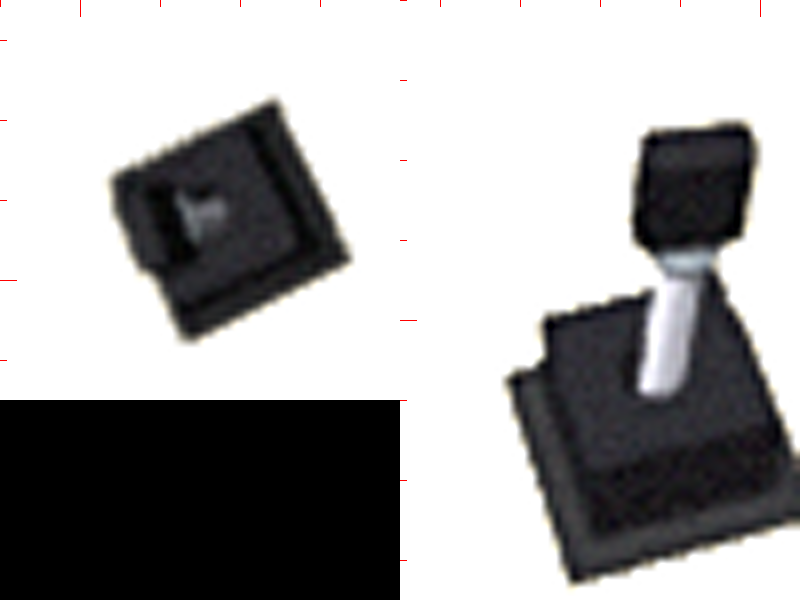

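```bash
python3 - <<'E'
from go import *
for n in ("s0","s1"):
    I=np.load(n+".npy"); m=(I.max(2)<110).astype(np.uint8); m[:268]=0; m[292:]=0; m[:,:222]=0; m[:,256:]=0
    c=max(cv2.findContours(m*255,0,2)[0],key=cv2.contourArea); M=cv2.moments(c)
    print(n,M["m10"]/M["m00"],M["m01"]/M["m00"],cv2.minAreaRect(c),c.reshape(-1,2).min(0),c.reshape(-1,2).max(0),cv2.approxPolyDP(c,1.2,True).reshape(-1,2).tolist())
p0=np.array([.497,.244,.093]); J=np.array([(proj("side",p0+e)-proj("side",p0))[0]/.001 for e in np.eye(3)*.001]).T; print(J, proj("side",p0),proj("top",p0))
b=lambda x,y:(140+(x+.5)/8-.5,165+(y+.5)/8-.5)
print("tabtop top view",onz("top",b(138,228),.107), "prev", onz("top",(148+(75+.5)/8-.5,170+(155.5)/8-.5),.109))
bs=lambda x,y:(205+(x-400+.5)/8-.5,260+(y+.5)/8-.5)
print("tri collar",tri(bs(687,260),b(197,208)),"tri tabtop",tri(bs(697,148),b(138,228)),"mouth shank",tri(bs(657,390),b(213,208)))
T=np.load("t1.npy").max(2)[184:202,152:172]; print(T.round().astype(int))
E
```

```text
s0 236.14647664291368 283.0205859065716 ((236.0, 282.5), (17.0, 14.0), 90.0) [229 274] [243 291] [[242, 274], [229, 277], [230, 291], [240, 291], [243, 289]]
s1 241.27068273092368 283.08514056224897 ((241.5, 283.0), (16.0, 15.0), 90.0) [234 275] [249 291] [[248, 275], [235, 277], [234, 290], [244, 291], [247, 289], [249, 281]]
[[-580.541873    -81.13484483   -7.37672054]
 [ -53.0401974   456.33411291 -387.06182142]] [[236.29834645 283.01316076]] [[158.34023626 189.55907283]]
tabtop top view [0.48813831 0.2435679  0.107     ] prev [0.49723968 0.24267732 0.109     ]
tri collar (array([0.49368642, 0.23835781, 0.06315282]), np.float64(0.005755920003672907)) tri tabtop (array([0.48793905, 0.24368212, 0.10654638]), np.float64(0.0004602160779585706)) mouth shank (array([0.49828038, 0.24400412, 0.02354103]), np.float64(0.0022171877701419175))
[[125 126 125 123 107 102  65  58  27  17  15  12  14  18  17  16  17  17
   15  16]
 [124 124 108  96  63  56  28  18  13  14  13  13  16  16  15  17  14  16
   16  16]
 [124 102  65  36  18  18  15  14  18  14  18  18  14  16  19  16  16  18
   16  16
[... 577 characters left out ...]
  18  16
   14  16]
 [125 126 124  66  24  17  17  14   7   4   3  18  30  20  18  17  13  16
   16  17]
 [125 126 125  79  30  18  18  14  10   4   4   4  16  16  15  14  17  17
   18  16]
 [126 126 126 102  42  17  17  16  11   3   4   2   5  14  16  15  17  17
   17  16]
 [126 127 128 124  69  24  18  16  14   4   4   4   9  16  16  17  17  16
   16  16]
 [126 125 126 127 101  45  21  10   6   7   9  10  12  13  16  16  17  18
   16  11]
 [126 126 126 127 124  80  66  30  10  10  12  16  16  17  17  14  14  12
    9   6]
 [125 126 125 127 126 113 109  62  21  14  18  16  16  15  13  14  11   7
    9  10]
 [125 124 125 126 126 127 125  79  31  16  18  16  14  12   8   6   6   7
   11  12]]
```

The pin leans about 7.5° towards −x: the tab top triangulates to (0.488, 0.244, 0.107) with 0.5 mm ray gap, and tab yaw is about 18°. I'll grasp along the leaning axis.

```bash
python3 - <<'E'
from go import *
G=R.from_euler("y",-7.5,degrees=True).as_matrix()@R.from_euler("xyz",[180,0,198],degrees=True).as_matrix()
g=np.array([.4918,.2437,.079]); a=-G[:,2]
np.savez("g.npz",G=G,g=g)
for h in (.12,.05,0): print(h,d(g+h*a,G))
E
```

```text
0.12 [-0.0435, -0.2038, 0.2233, 0.0227, -0.0584, 0.0572]
0.05 [-0.0601, -0.2114, 0.362, 0.0227, -0.0584, 0.0572]
0 [-0.072, -0.2169, 0.4612, 0.0227, -0.0584, 0.0572]
```

Request:
{"method": "play_rows", "body": {"deltas": [[-0.0435,-0.204,0.223,0.0227,-0.0584,0.0572,0.45],[-0.0435,-0.204,0.223,0.0227,-0.0584,0.0572,0.45],[-0.0435,-0.204,0.223,0.0227,-0.0584,0.0572,0.45],[-0.0435,-0.204,0.223,0.0227,-0.0584,0.0572,0.45],[-0.0435,-0.204,0.223,0.0227,-0.0584,0.0572,0.45],[-0.0435,-0.204,0.223,0.0227,-0.0584,0.0572,0.45],[-0.0435,-0.204,0.223,0.0227,-0.0584,0.0572,0.45]]}}

```text
clock: 4.2
position: [0.476, 0.2454, 0.1992]
tool_rot: [-3.102, 0.126, -2.823]
force: [-0.2, -0.3, 0.6]
grip_width: 0.047
finger_force: 0.0
```

```bash
python3 - <<'E'
from go import *
q=np.load("g.npz");G,g=q["G"],q["g"];a=-G[:,2]
for h in (.12,.05,0): print(h,d(g+h*a,G))
E
```

```text
0.12 [0.0011, -0.0033, 0.0024, 0.0006, 0.0009, 0.0011]
0.05 [0.0013, -0.0035, 0.1424, 0.0006, 0.0009, 0.0011]
0 [0.0015, -0.0036, 0.2424, 0.0006, 0.0009, 0.0011]
```

Request:
{"method": "play_rows", "body": {"deltas": [[0,0,0.07,0,0,0,0.45],[0,0,0.14,0,0,0,0.45],[0,0,0.19,0,0,0,0.45],[0,0,0.24,0,0,0,0.45],[0,0,0.24,0,0,0,0.45],[0,0,0.24,0,0,0,0.45]]}}

```text
clock: 4.8
position: [0.4916, 0.2451, 0.0801]
tool_rot: [-3.101, 0.125, -2.823]
force: [0.9, 0.4, -0.0]
grip_width: 0.0464
finger_force: 0.0
```

Request:
{"method": "play_rows", "body": {"deltas": [[0,0,0,0,0,0,0.7],[0,0,0,0,0,0,0.8],[0,0,0,0,0,0,0.9],[0,0,0,0,0,0,1],[0,0,0,0,0,0,1],[0,0,0,0,0,0,1],[0,0,0,0,0,0,1],[0,0,0,0,0,0,1]], "newtons": 60}}

```text
clock: 5.6
position: [0.4922, 0.2449, 0.0802]
tool_rot: [-3.102, 0.127, -2.824]
force: [-0.1, 0.8, 8.7]
grip_width: 0.0108
finger_force: 61.1
```

Request:
{"method": "play_rows", "body": {"deltas": [[0,0,-0.03,0,0,0,1],[0,0,-0.06,0,0,0,1],[0,0,-0.12,0,0,0,1],[0,0,-0.2,0,0,0,1],[0,0,-0.3,0,0,0,1],[0,0,-0.4,0,0,0,1],[0,0,-0.46,0,0,0,1],[0,0,-0.46,0,0,0,1],[0,0,-0.46,0,0,0,1]]}}

```text
clock: 6.5
position: [0.4614, 0.2443, 0.3077]
tool_rot: [-3.102, 0.126, -2.823]
force: [0.8, -0.3, -2.1]
grip_width: 0.0113
finger_force: 60.0
```

```bash
python3 - <<'E'
from go import *
o=observe();print(o["grip_width"],o["finger_force"],o["force"],o["position"])
s=avg("side",3);t=avg("top",3)
crop(s,195,150,75,120,5,"c_s",1.6);crop(t,110,140,90,75,4,"c_t",2.0)
a=cv2.imread("pics/c_s.png");b=cv2.imread("pics/c_t.png")
cv2.imwrite("pics/c.png",np.hstack([a,np.pad(b,((0,300),(0,0),(0,0)))]))
Rc=R.from_euler("xyz",o["tool_rot"]).as_matrix();tip=o["position"]+Rc[:,2]*.068
print("pred tip px",proj("side",tip),proj("top",tip))
print(d(dk(28.8,3.9,16+40+68),ND))
E
```

```text
0.01134623786284585 59.99292612075806 [ 0.77798705 -0.29630218 -2.08645389] [0.46142755 0.24433373 0.30772821]
pred tip px [[252.86920533 219.02584432]] [[136.64732243 198.12030605]]
[0.0886, -0.4958, 0.1952, 0.0463, -0.1841, 0.1986]
```

View pics/c.png

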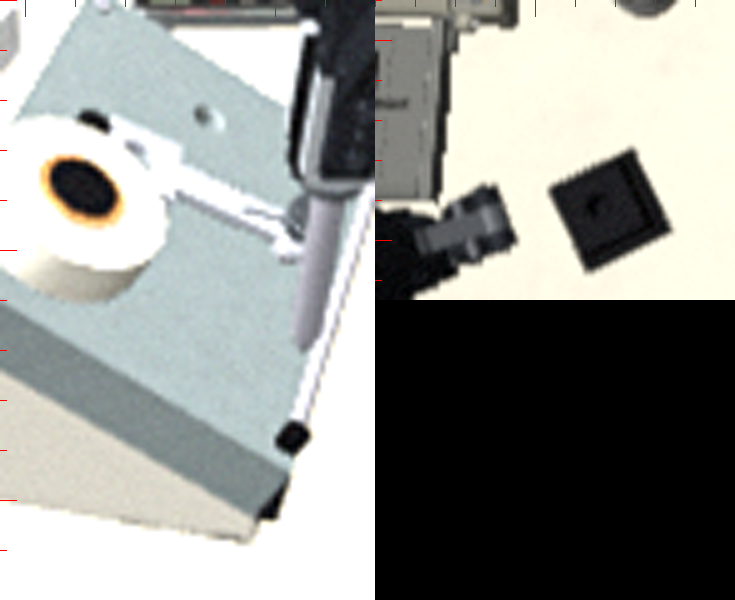

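The pin is in the grip: collar at crop (322,190), tip at (303,350), about 2.6 px from my prediction. I'll estimate the actual pin axis in the tool frame.

```bash
python3 - <<'E'
from go import *
o=observe();Rc=R.from_euler("xyz",o["tool_rot"]).as_matrix();P=o["position"]
px=lambda x,y:(195+(x+.5)/5-.5,150+(y+.5)/5-.5)
for n,h in(("collar",.005),("tip",.068)):
    print(n,proj("side",P+Rc[:,2]*h))
print("meas collar",px(322,187),"tip",px(303,350))
tip=P+Rc[:,2]*.068
for i in range(3): print(i,(proj("side",tip+Rc[:,i]*.001)-proj("side",tip))[0])
# precise shank centreline by brightness edges
s=avg("side",4).mean(2)
for v in (194,198,202,206,210,214,217): print(v,s[v,246:268].round().astype(int))
E
```

```text
collar [[259.46344751 185.85630799]]
tip [[253.01847426 219.56285731]]
meas collar (259.0, 187.0) tip (255.2, 219.6)
0 [ 0.6541577  -0.02375614]
1 [0.13908617 0.4565649 ]
2 [-0.09552024  0.49956109]
194 [184 189 189 185 155 105  85  86  66  68 104 123 115  99  90  83  81 103
 125 137 193 167]
198 [124 120 108 119 167 204 207 143 101 106 122 114 105  94  85  81  87 127
 157 186 155 126]
202 [122 123 122 119 120 100  92  92 110 126 116 105  93  86  78  79 122 176
 187 142 132 232]
206 [126 125 125 125 127 128 124 126 126 121 108  93  86  81  75 112 195 180
 126 151 230 229]
210 [124 123 123 124 124 126 121 117 120 111  98  90  81  77 113 189 167 120
 207 231 228 227]
214 [125 125 123 122 124 126 126 126 113 102  90  85  76 103 192 157 113 202
 232 229 229 228]
217 [124 123 123 125 124 123 125 122 106  93  85  81 101 160 160 119 204 233
 230 227 228 227]
```

```bash
cat >> go.py <<'E'
OFF=np.array([.0028,0,.068])
def tipd(x,y,z,Rt=ND): return d(dk(x,y,z)-Rt@OFF,Rt)   # rows for pin tip at deck mm
def tipnow():
    o=observe();Rc=R.from_euler("xyz",o["tool_rot"]).as_matrix()
    return (Rd.T@(o["position"]+Rc@OFF-Od)*1000).round(1)
E
python3 - <<'E'
from go import *
print(tipnow(),tipd(28.8,3.9,100))
E
```

```text
[-17.3 246.7 179.6] [0.1149, -0.4831, 0.1128, 0.0466, -0.1836, 0.1985]
```

Request:
{"method": "play_rows", "body": {"deltas": [[0.115,-0.483,0.05,0.0466,-0.1836,0.1985,1],[0.115,-0.483,0.113,0.0466,-0.1836,0.1985,1],[0.115,-0.483,0.113,0.0466,-0.1836,0.1985,1],[0.115,-0.483,0.113,0.0466,-0.1836,0.1985,1],[0.115,-0.483,0.113,0.0466,-0.1836,0.1985,1],[0.115,-0.483,0.113,0.0466,-0.1836,0.1985,1],[0.115,-0.483,0.113,0.0466,-0.1836,0.1985,1],[0.115,-0.483,0.113,0.0466,-0.1836,0.1985,1],[0.115,-0.483,0.113,0.0466,-0.1836,0.1985,1],[0.115,-0.483,0.113,0.0466,-0.1836,0.1985,1]]}}

```text
clock: 8.0
position: [0.4892, -0.0021, 0.2541]
tool_rot: [3.141, 0.524, 3.033]
force: [1.0, -0.7, -0.9]
grip_width: 0.0111
finger_force: 60.0
```

```bash
python3 - <<'E'
from go import *
o=observe();print(tipnow(),tipd(28.8,3.9,100),tipd(28.8,3.9,30),o["qpos"].round(2),o["grip_width"])
E
```

```text
[ 29.    5.1 100.2] [0.0004, -0.0022, 0.0004, 0.0006, 0.0003, 0.0005] [0.0004, -0.0023, 0.1404, 0.0006, 0.0003, 0.0005] [-0.51  0.07  0.3   2.34  0.55  0.27  0.75] 0.011108504257354395
```

Request:
{"method": "play_rows", "body": {"deltas": [[0,-0.001,0.04,0,0,0,1],[0,-0.001,0.08,0,0,0,1],[0,-0.001,0.11,0,0,0,1],[0,-0.001,0.14,0,0,0,1],[0,-0.001,0.14,0,0,0,1],[0,-0.001,0.14,0,0,0,1]]}}

```text
clock: 8.6
position: [0.5239, -0.0072, 0.1926]
tool_rot: [3.141, 0.523, 3.032]
force: [0.5, -0.4, -1.5]
grip_width: 0.0109
finger_force: 60.1
```

```bash
python3 - <<'E'
from go import *
o=observe();print(tipnow(),o["qpos"].round(2),o["force"])
s=avg("side",3);t=avg("top",3)
crop(s,200,130,60,70,9,"e_s",1.4);crop(t,250,135,40,50,6,"e_t",2.0)
a=cv2.imread("pics/e_s.png");b=cv2.imread("pics/e_t.png")
cv2.imwrite("pics/e.png",np.hstack([a[:600],np.pad(b,((0,300),(0,0),(0,0)))]))
tip=o["position"]+R.from_euler("xyz",o["tool_rot"]).as_matrix()@OFF
print("tip px",proj("side",tip),"eye",proj("side",dk(28.8,3.9,16)),proj("top",tip))
E
```

```text
[28.5  3.7 29.5] [-0.17  0.25 -0.03  2.33  1.22  0.17  0.09] [ 0.51666259 -0.38235356 -1.54871523]
tip px [[225.67976585 177.08073191]] eye [[222.70939819 181.02918399]] [[269.41740671 158.43651176]]
```

View pics/e.png

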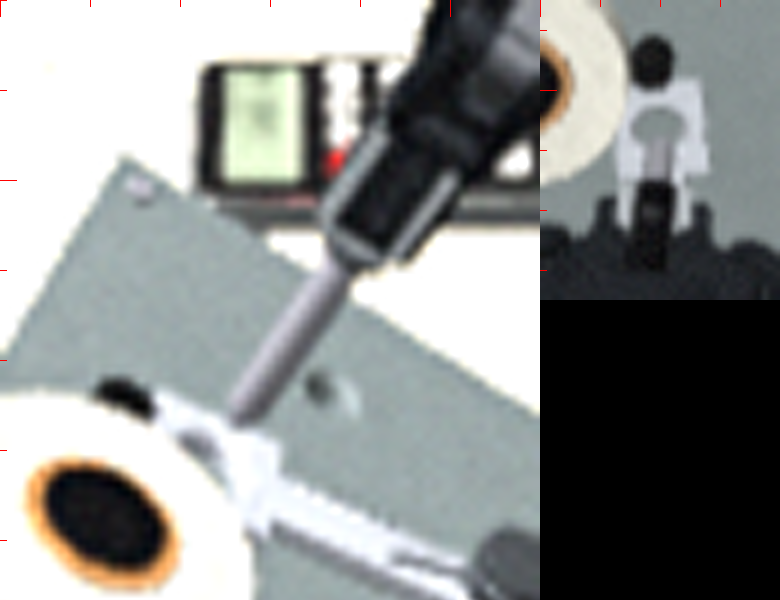

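```bash
python3 - <<'E'
from go import *
print(tipnow(),tipd(28.8,3.9,4))
E
```

```text
[29.1  4.  30.5] [0.0006, -0.0002, 0.053, 0.0003, 0.0005, 0.0002]
```

Request:
{"method": "play_rows", "body": {"deltas": [[0,0,0.013,0,0,0,1],[0,0,0.026,0,0,0,1],[0,0,0.039,0,0,0,1],[0,0,0.052,0,0,0,1],[0,0,0.052,0,0,0,1],[0,0,0.052,0,0,0,1]]}}

```text
clock: 9.5
position: [0.5366, -0.0086, 0.1709]
tool_rot: [3.141, 0.524, 3.032]
force: [-0.2, -0.0, -0.2]
grip_width: 0.011
finger_force: 60.1
```

```bash
python3 - <<'E'
from go import *
o=observe();print(tipnow(),o["qpos"].round(3),o["force"],o["tool_rot"])
# arc waypoints as deltas from now
th0=np.radians(10)
for th in (.1,.2,.3,.4,.5,.6,.7,.8,.9,.96,1.0):
    x,y=-50+80*np.cos(th0-th),-10+80*np.sin(th0-th); print(th,tipd(x,y,4))
E
```

```text
[28.8  3.7  4.3] [-0.117  0.319 -0.079  2.317  1.568  0.17  -0.247] [-0.18159237 -0.01689357 -0.15933344] [3.14138568 0.52386439 3.03233226]
0.1 [-0.0019, -0.0154, 0.0006, 0.0002, 0.0001, 0.0001]
0.2 [-0.0023, -0.0314, 0.0006, 0.0002, 0.0001, 0.0001]
0.3 [-0.0011, -0.0474, 0.0006, 0.0002, 0.0001, 0.0001]
0.4 [0.0017, -0.0631, 0.0006, 0.0002, 0.0001, 0.0001]
0.5 [0.0061, -0.0785, 0.0006, 0.0002, 0.0001, 0.0001]
0.6 [0.0119, -0.0934, 0.0006, 0.0002, 0.0001, 0.0001]
0.7 [0.0193, -0.1076, 0.0006, 0.0002, 0.0001, 0.0001]
0.8 [0.028, -0.121, 0.0006, 0.0002, 0.0001, 0.0001]
0.9 [0.038, -0.1335, 0.0005, 0.0002, 0.0001, 0.0001]
0.96 [0.0445, -0.1405, 0.0005, 0.0002, 0.0001, 0.0001]
1.0 [0.0492, -0.1449, 0.0005, 0.0002, 0.0001, 0.0001]
```

Request:
{"method": "play_rows", "body": {"deltas": [[-0.002,-0.015,0,0,0,0,1],[-0.002,-0.031,0,0,0,0,1],[-0.001,-0.047,0,0,0,0,1],[0.002,-0.063,0,0,0,0,1],[0.006,-0.078,0,0,0,0,1],[0.012,-0.093,0,0,0,0,1],[0.019,-0.108,0,0,0,0,1],[0.028,-0.121,0,0,0,0,1],[0.038,-0.1335,0,0,0,0,1],[0.0445,-0.1405,0,0,0,0,1]]}}

```text
clock: 10.5
position: [0.5097, -0.0759, 0.16]
tool_rot: [3.141, 0.524, 3.033]
force: [1.2, 4.2, -1.0]
grip_width: 0.0108
finger_force: 60.1
```

Request:
{"method": "play_rows", "body": {"deltas": [[0,0,0,0,0,0,1],[0,0,0,0,0,0,1]]}}

```text
clock: 10.7
position: [0.5102, -0.0759, 0.16]
tool_rot: [3.141, 0.524, 3.032]
force: [-0.0, 5.4, 1.3]
grip_width: 0.011
finger_force: 60.3
```

```bash
python3 - <<'E'
from go import *
o=observe();print(tipnow(),o["qpos"].round(3),o["force"].round(2),(Rd.T@o["force"]).round(2),tipd(7,-67,4),tipd(7,-67,-28))
t=avg("top",3);s=avg("side",3)
tip=o["position"]+R.from_euler("xyz",o["tool_rot"]).as_matrix()@OFF
print("tip",proj("side",tip),"lock",proj("side",dk(7,-67,0)),"meas",(170+335.5/5-.5,140+166.5/5-.5))
crop(s,210,130,50,66,9,"f_s",1.4);crop(t,255,140,50,50,6,"f_t",2.0)
a=cv2.imread("pics/f_s.png");b=cv2.imread("pics/f_t.png")
cv2.imwrite("pics/f.png",np.hstack([a[:594],np.pad(b,((0,294),(0,0),(0,0)))]))
E
```

```text
[  7.  -66.    4.3] [ 0.302  0.331 -0.36   2.364  1.905  0.183 -0.41 ] [-0.03  5.4   1.3 ] [0.11 5.37 1.44] [-0.0001, -0.0018, 0.0007, 0.0005, 0.0003, 0.0002] [-0.0001, -0.0019, 0.0647, 0.0005, 0.0003, 0.0002]
tip [[236.48334641 172.26667216]] lock [[235.70880845 173.2397904 ]] meas (236.6, 172.8)
```

View pics/f.png

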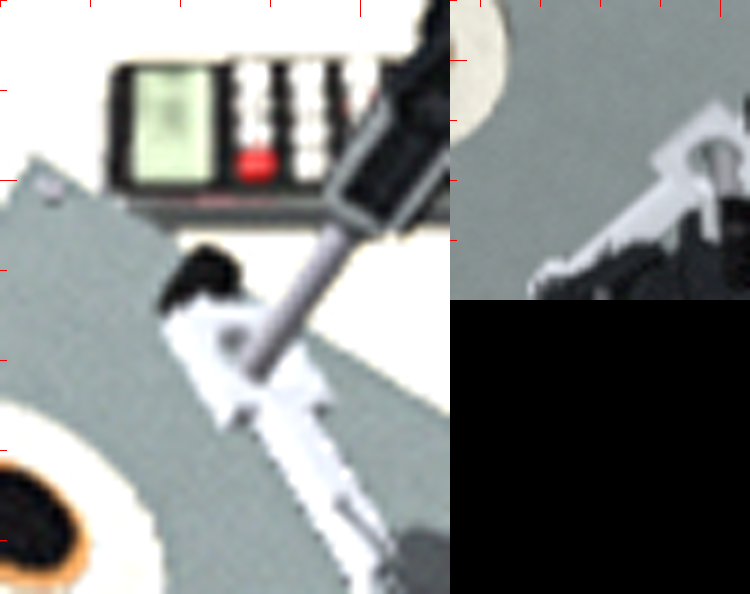

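The arm is swung with the pin through the eye: in the side crop the shank enters the eye at (255,370), and the spring load reads 5.4 N. Now I'll descend into the hole while watching force.

Request:
{"method": "play_rows", "body": {"deltas": [[0,-0.002,0.006,0,0,0,1],[0,-0.002,0.012,0,0,0,1],[0,-0.002,0.018,0,0,0,1],[0,-0.002,0.024,0,0,0,1],[0,-0.002,0.024,0,0,0,1]]}}

```text
clock: 11.5
position: [0.5157, -0.0779, 0.1486]
tool_rot: [3.141, 0.523, 3.032]
force: [2.4, 5.1, -3.2]
grip_width: 0.0109
finger_force: 59.6
```

```bash
python3 - <<'E'
from go import *
o=observe();print(tipnow(),o["qpos"].round(3),(Rd.T@o["force"]).round(2),(Rd.T@o["moment"]).round(2),tipd(7,-67,-28))
E
```

```text
[  6.2 -67.5  -8.5] [ 0.348  0.371 -0.412  2.357  1.971  0.217 -0.464] [-0.03  5.32 -3.66] [1.53 0.41 0.03] [-0.0016, 0.001, 0.0391, 0.0004, -0.0003, -0.0001]
```

Request:
{"method": "play_rows", "body": {"deltas": [[0,0,0.008,0,0,0,1],[0,0,0.016,0,0,0,1],[0,0,0.024,0,0,0,1],[0,0,0.03,0,0,0,1],[0,0,0.03,0,0,0,1]]}}

```text
clock: 12.0
position: [0.5231, -0.0785, 0.1355]
tool_rot: [3.14, 0.523, 3.032]
force: [2.4, 6.4, -5.4]
grip_width: 0.011
finger_force: 59.6
```

```bash
python3 - <<'E'
from go import *
o=observe();print(tipnow(),o["qpos"].round(3),(Rd.T@o["force"]).round(2),(Rd.T@o["moment"]).round(2),o["grip_width"],tipd(7,-67,-28))
E
```

```text
[  6.  -67.2 -23.5] [ 0.383  0.417 -0.458  2.346  2.028  0.256 -0.509] [-1.23  6.6  -5.57] [ 1.75  0.55 -0.01] 0.01101178185741331 [-0.0018, 0.0006, 0.009, 0.0006, -0.0004, -0.0]
```

Request:
{"method": "play_rows", "body": {"deltas": [[0,0,0.003,0,0,0,1],[0,0,0.006,0,0,0,1],[0,0,0.009,0,0,0,1],[0,0,0.009,0,0,0,1]]}}

```text
clock: 12.4
position: [0.5252, -0.0787, 0.1319]
tool_rot: [3.141, 0.523, 3.032]
force: [-3.8, 6.9, 5.8]
grip_width: 0.0109
finger_force: 61.2
```

```bash
python3 - <<'E'
from go import *
o=observe();print(tipnow(),(Rd.T@o["force"]).round(2),(Rd.T@o["moment"]).round(2))
E
```

```text
[  6.1 -67.1 -27.6] [-1.05  6.43  7.29] [ 1.79  0.73 -0.04]
```

Request:
{"method": "play_rows", "body": {"deltas": [[0,0,0.002,0,0,0,1],[0,0,0.002,0,0,0,1],[0,0,0.002,0,0,0,1]]}}

```text
clock: 12.7
position: [0.5256, -0.0786, 0.1315]
tool_rot: [3.141, 0.524, 3.033]
force: [-12.6, 8.1, 20.2]
grip_width: 0.0113
finger_force: 63.8
```

```bash
python3 - <<'E'
from go import *
o=observe();print(tipnow(),(Rd.T@o["force"]).round(2),(Rd.T@o["moment"]).round(2))
E
```

```text
[  6.3 -67.1 -28.2] [-1.56  6.7  24.19] [1.76 1.   0.06]
```

Request:
{"method": "play_rows", "body": {"deltas": [[0,0,0,0,0,0,0.8],[0,0,0,0,0,0,0.65],[0,0,0,0,0,0,0.5],[0,0,0,0,0,0,0.35],[0,0,0,0,0,0,0.3],[0,0,0,0,0,0,0.3],[0,0,0,0,0,0,0.3]]}}

```text
clock: 13.4
position: [0.526, -0.0793, 0.1314]
tool_rot: [3.141, 0.524, 3.032]
force: [0.1, -0.3, 0.1]
grip_width: 0.0601
finger_force: 0.0
```

Request:
{"method": "play_rows", "body": {"deltas": [[0,0,-0.03,0,0,0,0.3],[0,0,-0.06,0,0,0,0.3],[0,0,-0.11,0,0,0,0.3],[0,0,-0.16,0,0,0,0.3],[0,0,-0.22,0,0,0,0.3],[0,0,-0.28,0,0,0,0.3],[0,0,-0.28,0,0,0,0.3],[0,0,-0.28,0,0,0,0.3]]}}

```text
clock: 14.2
position: [0.4632, -0.0776, 0.2422]
tool_rot: [-3.136, 0.525, 3.026]
force: [-0.3, -0.9, -0.4]
grip_width: 0.0595
finger_force: 0.0
```

```bash
python3 - <<'E'
from go import *
o=observe();print(o["force"].round(2),o["position"].round(3),o["grip_width"])
s=avg("side",3);t=avg("top",3);g=np.load("s0.npy")
# tab: dark blob; prediction of tab centre/top when home and square
for h in(10,35,53,69): print(h,proj("side",dk(7,-67,h)).round(1))
d0=np.abs(s-g).max(2)>45
m=((s.max(2)<75)&d0).astype(np.uint8)*255
for c in cv2.findContours(m,0,2)[0]:
    if cv2.contourArea(c)>20: print("dark new",cv2.boundingRect(c),cv2.contourArea(c),cv2.approxPolyDP(c,1.5,True).reshape(-1,2).tolist()[:12])
# bright lug (arm) position
m=((s.min(2)>165)&(g.min(2)<160)).astype(np.uint8)*255; m[:,:190]=0;m[:140]=0;m[200:]=0;m[:,275:]=0
print("bright new",[ (cv2.boundingRect(c),cv2.contourArea(c)) for c in cv2.findContours(m,0,2)[0] if cv2.contourArea(c)>8])
for th in(.8,.92,1.0):
    a=np.radians(10)-th;print(th,"roller px",proj("side",dk(-50+106*np.cos(a),-10+106*np.sin(a),22)).round(1),"mid-arm",proj("side",dk(-50+40*np.cos(a),-10+40*np.sin(a),16)).round(1))
E
```

```text
[-0.28 -0.94 -0.36] [ 0.463 -0.078  0.242] 0.05950474904882416
10 [[237.7 170.5]]
35 [[242.9 163.3]]
53 [[246.7 158.1]]
69 [[250.2 153.3]]
dark new (234, 296, 6, 13) 52.5 [[235, 296], [234, 307], [238, 308], [239, 296]]
dark new (227, 158, 9, 7) 28.0 [[235, 159], [230, 158], [227, 164], [235, 162]]
dark new (238, 152, 15, 14) 109.5 [[249, 152], [242, 152], [239, 155], [238, 160], [241, 165], [248, 162], [252, 154], [247, 155], [245, 153]]
dark new (483, 90, 29, 75) 1027.0 [[511, 90], [502, 95], [501, 105], [495, 121], [483, 142], [493, 154], [495, 153], [499, 156], [501, 161], [510, 164], [511, 154], [503, 152]]
dark new (508, 61, 4, 17) 26.0 [[511, 61], [508, 77], [511, 76]]
dark new (270, 0, 147, 125) 4233.0 [[416, 0], [361, 0], [364, 6], [363, 9], [353, 7], [344, 0], [355, 11], [350, 18], [345, 17], [337, 29], [339, 34], [334, 38]]
bright new [((228, 164, 23, 31), 139.5)]
0.8 roller px [[230.2 159.3]] mid-arm [[244.5 182.4]]
0.92 roller px [[234.2 158.9]] mid-arm [[246.  182.2]]
1.0 roller px [[237. 159.]] mid-arm [[247.1 182.2]]
```

```bash
python3 -c "
from workcell import *
print(job_done())"
```

```text
the job is handed in; nothing more can be done
None
```

The lock pin went through the eye, the arm was swung off the roll, and the pin was pushed to the bottom of the lock hole (24 N upward force, tip about 28 mm down). The last camera check put the arm at roughly 0.87 rad with the gripper clear and no contact felt during any move; the job was handed in at about 15 s, and no verdict came back.

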